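# Draw a chair joint tight with a drawbore pin

## Task

Push the rail into the leg's mortise until it comes up stiff, then take the steel drawbore pin from the tool block and work it down by feel through the three holes (upper cheek, tenon, lower cheek) until its collar sits on the leg and the joint is drawn tight. Press gently so that the wood is not bruised, leave the pin standing in the joint, and do not disturb the other tools on the bench.

Things in the scene. Friction and masses are not known exactly. Their poses are not given: they have to be found in the camera images.
- board: assembly board: plywood, 190 x 210 x 12 mm, fixed to the bench, a chair joint lying on it. Origin on the bench under the marked place of the leg's hole; z up. The leg lies along the board's x, the rail along its y, on the -y side. Two turn-buttons at x = -55 and +55 mm reach over the leg from the +y side, tops 89 mm over the bench. A seated pin's tip hangs free under the leg
- hole_mark (a point): marked place of the hole in the leg's upper face, 79 mm over the bench; board axes. The leg (square part 150 x 45 mm, underside 36 mm over the bench, turned foot at +x) lies in the board with play, then held fast: its real hole is up to 6 mm off the mark along x and up to 6 mm along y. Vertical 12 mm holes, sharp-edged: upper cheek 14 mm thick, tenon 14, lower cheek 14, 0.5 mm of air between
- tenon_mark (a point): point 14.5 mm under hole_mark: marked height of the tenon's upper face. The cheek holes are in line; the tenon's own hole is hidden in the mortise. It lies off the cheek holes' axis towards the rail (board -y) by 1.2 mm + rail_gap, so 3.7 mm before the pin draws it; and to either side (board x) by up to 1 mm of play, in which the rail slides under about 2 N
- rail_mark (a point): board point where the middle of the rail's outer end face lies when the tenon comes up stiff (rail_slide 0); 57.5 mm over the bench, true within 6 mm in y and 7 in x. Rail body 150 long, 50 wide, 42.5 to 72.5 mm over the bench; on its outer end a second tenon 23 mm long, 34 wide, 14 thick, its end being that face. The rail slides in towards board +y
- rail_slide (a joint): how far (m) the rail has still to be pushed along board +y until its tenon comes up stiff: 0 there, 0.010 to 0.025 at the start. Slides under about 3 N and stays where it is left
- rail_gap (a joint): opening (m) then left between the rail's shoulder and the leg: 0.0025 while nothing pulls, 0 when tight. Springy (2 N to start, 7 N to close), it opens again when let go: only the pin drawn through the holes keeps it shut
- pin: drawbore pin standing upright in an end hole of the tool block: steel shank, dark turned handle on top, 134 mm in all, about 0.14 kg. Origin at the tip, z towards the handle. Tip 7 mm across, tiny bevel to 8 mm, taper to 10.4 mm at 24 mm from the tip, straight to the collar (22 mm across, 4 thick, underside 64 mm from the tip); handle 26 mm across from 80 to 122 mm
- tool_block: pale wooden block 140 x 46 x 70 mm, fixed, origin under its centre; three holes 14 mm across, 67 mm deep, 45 mm apart along its x. The pin stands in one end hole with its collar on the block, a bare dowel (10 mm across, 120 long) in the other; the middle one is empty
- pin_handle (a point): middle of the pin's handle, 102 mm from the tip, 26 mm across: where to take it
- pin_tip (a point): the pin's tip
- pin_collar (a point): on the pin's axis at the underside of its collar
- try_square: try square with a dark wooden stock and a steel blade, lying flat on the bench, 186 x 121 x 15 mm; a bystander
- chisel: chisel with a wooden handle, 273 mm long, lying nearest the robot; a bystander
- pencil: flat red pencil, 160 mm long, lying on a dark notebook; a bystander
- block_a: pine offcut, 45 x 75 x 22 mm; a bystander
There are look-alikes about, which are no part of the job. There is more than one size of the pin; the one meant has the size given above.

How it is judged:
By the outcome, as a careful person would: the job done as asked, in the order asked, and still so for the second after the job is handed in, with the robot touching nothing.
It also fails if it takes over 72 s, if anything falls off the work surface, if the arm or the gripper's body presses on something with over 40 N, if the wrist force passes 120 N, or if a joint passes its speed limit or range.

## Robot

A 6-joint arm with a two-finger parallel gripper is mounted at the origin on a cart in front of the work surface, level with it; the furniture and walls round the work are solid. World frame = base frame: x ahead of the robot, y to its left, z up, the work surface at z = 0. Lengths are in m, angles in rad, forces in N, time in s.
With the tool pointing down it reaches from about 0.3 to 0.775 m from the base axis. Payload 14.6 kg.
Tool frame: the origin (TCP) lies at the very end of the fingers, on their centre line; the grasp point (between the pads) lies 19 mm behind it (ctrl.hold_point_z is the z of the grasp point in the tool frame, in m); z points along the fingers, y is the direction in which the jaws open and shut (so a half turn about z gives the same grasp; the last joint's range is limited). The gripper opens to 94 mm and grips with 3 to 60 N. Pads are 16 mm wide; open, the fingers measure 119 mm over their backs; the gripper's body (75 mm by 177 mm) begins 78 mm behind the grasp point.
Start: joints at [1.085, 0.3, 1.521, -0, 1.321, -0.067], TCP at [0.224, 0.502, 0.205] pointing down, gripper open.
Joint ranges: [-3.03, 3.03], [-0.79, 2.21], [0.23, 2.52], [-1.04, 4.18], [0, 3.07], [-2.55, 2.55]. Speed limits (rad/s): [2.22, 2.22, 2.57, 3.14, 3.14, 3.14].

## Interface

Orientations are given as [roll, pitch, yaw] about the fixed x, y, z axes, in that order (R = Rz(yaw) Ry(pitch) Rx(roll)).
In Python, from station import ctrl, cams, hand_in gives the robot as it stands.
- The arm moves only by the tool servo_tool, never from a script. Its argument "rows" is a list of rows, each a list of 7 numbers: the shift along the world's x, y, z in m, then the turn, a rotation vector about the world's x, y, z in rad, then the gripper command: -1 is shut, 1 is fully open, values between are in proportion. A call has exactly 8 rows; each row is the pose to reach, as a shift and turn from the pose measured when the call began; what a row does not reach only later rows make up. A row lasts 1/12 s, in which the tool goes at most 41.7 mm and 7.16 degrees, less where a joint would pass 70% of its speed; a pose out of reach is approached as far as the arm can. A call with a gripper value outside its range is refused whole. The fingers move at their own pace and stop on an object; "newtons" is the grip in N (left out, the last holds). Time passes only in rows, so rows that repeat a pose let the fingers close, or fill a call up. It gives the time, the measured TCP pose, the force and the opening at its end, in the units of the state.
- ctrl.get_obs(): the state, without advancing time (a new reading comes with each control period).
- cams.camera(name): name is "scene" or "top" or "wrist"; returns a dict with "image" (480x640x3 uint8, red, green, blue), "depth" (480x640 float32, m along the optical axis (not along the pixel's ray), 0 where there is no reading), "fx", "fy", "cx", "cy" (pixels), "rvec" (rotation vector, rad) and "tvec" (3), from world to camera coordinates, as OpenCV has them; the wrist camera has in their place "hand_eye" (4x4, takes a point from camera to tool coordinates, whose origin is the TCP and whose axes are the flange's). Camera axes: x right, y down, z forward; pixel columns grow to the right and rows downward; lengths in m; the calibration is good to about 2 mm. The wrist camera is an equidistant fisheye: a pixel r from the principal point sees the ray r / f radians off the axis. A picture is of the moment at which its call begins: read the wrist's pose just before it.
- hand_in(): hands the job in, once; it reports no verdict.
Trained networks look in a picture, given as the dict that the camera call returned (one of the last four; its "shot" number tells which), for a name from the list of things; names that differ only in an ending like _2 or _b are one class to them, and where a whole thing is asked for, a point or a joint stands for the part that bears it (a point fixed in the world has none). Each returns a list of dicts, best first, with "p" (0 to 1); they miss things now and then, are a little off and sometimes report something else, mostly with a low value. They report only what shows in the picture. A call takes as long as a camera call. They do not tell look-alikes from the thing itself.
- cams.spot_in(picture, name): "box" ([left, top, right, bottom] as shares, 0 to 1, of the picture: columns of its width, rows of its height, round what is visible of it).
- cams.place_of(picture, name): "at" ([column, row] as shares, 0 to 1, of the picture: columns of its width, rows of its height: a listed point, or the origin of a listed thing).
The state is a dict: "time_s": time; "qpos": joint angles; "joint_vel": joint speeds; "tau": joint torques, N m; "ee_pos": TCP position; "eef_rot": TCP orientation; "force": force on the tool from outside, world axes, zero at the start; "moment": the same for the moment, N m; "grip_width": finger opening in m.
Only numpy, scipy, OpenCV 4.12 (cv2) and the standard library are available. Lean on these libraries where they do the work, as an engineer would, in place of code of your own. Each camera call takes 0.05 s, during which the arm holds its last target.

## Working session

There is one attempt and no reset: what is moved stays moved. The work goes in short steps, Python scripts to look and compute and a tool call to move; the robot and the scene stay as the last step left them, time stands still between calls to the robot, and variables do not carry over. Pictures are saved under pics/ and viewed, and the job is handed in when it is done.

Besides the shell and the picture viewer there is one more tool, called after "Emit:" as name([rows], argument=value, ...), one row to a line, values as JSON. servo_tool: Moves the arm, as the interface text tells. Its arguments: {"type":"object","properties":{"rows":{"type":"array"},"newtons":{"type":"number"}},"required":["rows"]}

```bash
ls -la; mkdir -p pics; cat > h.py <<'E'
import numpy as np, cv2, json
from station import ctrl, cams
from scipy.spatial.transform import Rotation as R
def cam(n,save=None):
    o=ctrl.get_obs(); p=cams.camera(n); p['obs']=o
    if save: cv2.imwrite(f'pics/{save}.png',p['image'][:,:,::-1])
    return p
def w2c(p): return R.from_rotvec(np.ravel(p['rvec'])).as_matrix(),np.ravel(p['tvec'])
def ray(p,u,v):
    "origin, dir in world"
    if 'hand_eye' in p:
        H=np.array(p['hand_eye']);o=p['obs'];dx=u-p['cx'];dy=v-p['cy'];r=np.hypot(dx/p['fx'],dy/p['fy'])
        a=np.arctan2(dy/p['fy'],dx/p['fx']);d=np.array([np.sin(r)*np.cos(a),np.sin(r)*np.sin(a),np.cos(r)])
        T=R.from_euler('xyz',o['eef_rot']).as_matrix()
        return T@H[:3,3]+np.array(o['ee_pos']),T@H[:3,:3]@d
    M,t=w2c(p);d=np.array([(u-p['cx'])/p['fx'],(v-p['cy'])/p['fy'],1]);return -M.T@t,M.T@d
def at_z(p,u,v,z):
    o,d=ray(p,u,v);return o+d*(z-o[2])/d[2]
def at_depth(p,u,v,w=2):
    D=p['depth'][int(v)-w:int(v)+w+1,int(u)-w:int(u)+w+1];D=D[D>0]
    if not len(D):return None
    o,d=ray(p,u,v)
    if 'hand_eye' in p:
        dx=np.hypot((u-p['cx'])/p['fx'],(v-p['cy'])/p['fy']);return o+d*np.median(D)/np.cos(dx)
    return o+d*np.median(D)
def proj(p,X):
    X=np.atleast_2d(X)
    if 'hand_eye' in p:
        H=np.array(p['hand_eye']);o=p['obs'];T=R.from_euler('xyz',o['eef_rot']).as_matrix()
        c=(X-np.array(o['ee_pos']))@T; c=(c-H[:3,3])@H[:3,:3]
        th=np.arctan2(np.hypot(c[:,0],c[:,1]),c[:,2]);a=np.arctan2(c[:,1],c[:,0])
        return np.c_[p['cx']+p['fx']*th*np.cos(a),p['cy']+p['fy']*th*np.sin(a)]
    M,t=w2c(p);c=X@M.T+t;return np.c_[p['cx']+p['fx']*c[:,0]/c[:,2],p['cy']+p['fy']*c[:,1]/c[:,2]]
def tri(*rs):
    A=0;b=0
    for o,d in rs:
        d=d/np.linalg.norm(d);P=np.eye(3)-np.outer(d,d);A=A+P;b=b+P@o
    return np.linalg.solve(A,b)
NAMES=['board','hole_mark','tenon_mark','rail_mark','pin','tool_block','pin_handle','pin_tip','pin_collar','try_square','chisel','pencil','block_a']
E
cat > a.py <<'E'
from h import *
np.set_printoptions(precision=4,suppress=True)
print(ctrl.get_obs(), ctrl.hold_point_z)
for n in ['top','scene','wrist']:
    p=cam(n,n+'0'); print(n,p['fx'],p['cx'],p['cy'])
    if 'tvec' in p: print(ray(p,320,240))
    else: print(p['hand_eye'])
    for k in ['hole_mark','rail_mark','pin_handle','pin_collar','tool_block','board','pin','rail_slide'] if n!='wrist' else ['hole_mark','pin_handle','rail_mark']:
        try:
            for r in cams.place_of(p,k)[:3]:
                u,v=r['at'][0]*640,r['at'][1]*480
                print(n,k,round(r['p'],2),round(u,1),round(v,1),at_depth(p,u,v))
        except Exception as e: print(k,e)
E
python3 a.py
```

```text
total 12
drwxr-xr-x  3 agent agent 4096 Dec  6 04:01 .
drwxr-xr-x 23 root  root  4096 Dec  6 04:01 ..
drwxr-xr-x  2 agent agent 4096 Dec  6 04:01 pics
{'time_s': 0.0, 'qpos': array([ 1.0854,  0.3005,  1.5216, -0.    ,  1.3207, -0.0666]), 'joint_vel': array([ 0.0011, -0.0003, -0.0008,  0.0007,  0.0009,  0.001 ]), 'tau': array([ -0.0007, -53.181 , -35.2744,   0.0708,   0.0243,  -0.0001]), 'ee_pos': array([0.2235, 0.5022, 0.2049]), 'eef_rot': array([-3.1404, -0.0001,  2.7228]), 'force': array([ 0.9531, -0.6205, -0.1182]), 'moment': array([-0.0228, -0.0088, -0.0101]), 'grip_width': 0.0938425991047014} -0.0188
top 439.6581556073983 325.2401066061782 231.3426874552792
(array([0.4594, 0.0029, 0.9584]), array([ 0.0621,  0.039 , -0.9976]))
top hole_mark 0.31 453.5 277.8 [ 0.4333 -0.2403  0.0213]
top rail_mark 0.94 438.5 228.0 [ 0.5347 -0.2015  0.0709]
top pin_handle 0.77 196.9 217.9 [0.5501 0.2502 0.1916]
top pin_handle 0.66 249.1 216.0 [0.5583 0.1685 0.137 ]
top pin_handle 0.38 274.0 184.9 [0.6254 0.1273 0.0924]
top pin_collar 0.81 207.0 220.0 [0.5496 0.2415 0.1607]
top pin_collar 0.65 247.5
[... 992 characters left out ...]
0.6269 0.1212 0.0728]
scene pin_collar 0.66 319.8 219.2 [0.6236 0.1313 0.043 ]
scene pin_collar 0.57 283.6 205.7 [0.559  0.1696 0.0731]
scene tool_block 0.56 265.1 240.5 [0.5077 0.1551 0.0111]
scene board 0.93 330.7 273.7 [ 0.529  -0.0925  0.0612]
scene pin 0.72 334.6 271.8 [ 0.531  -0.1028  0.0701]
scene pin 0.68 322.8 237.7 [0.5635 0.0024 0.0769]
rail_slide it knows: block, board, chisel, hole_mark, pencil, pin, pin_collar, pin_handle, pin_tip, rail_mark, tenon_mark, tool_block, try_square
wrist 371.64829954431775 320.25021271608944 240.87773891744598
[[ 0.0003 -0.9716 -0.2364  0.0676]
 [ 1.      0.0004 -0.0004  0.0006]
 [ 0.0005 -0.2364  0.9716 -0.1788]
 [ 0.      0.      0.      1.    ]]
```

View pics/top0.png

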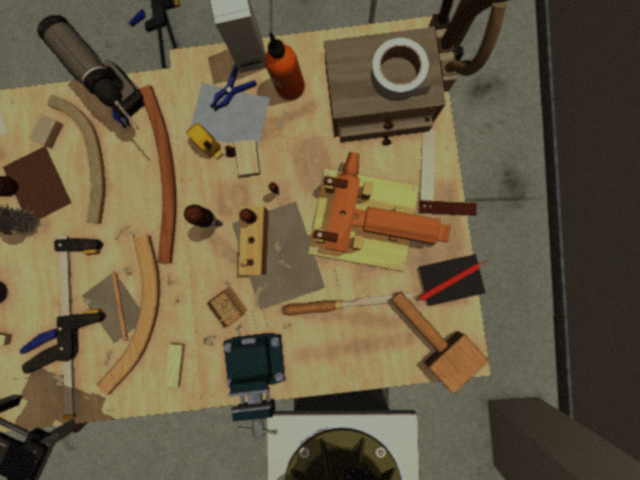

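View pics/scene0.png

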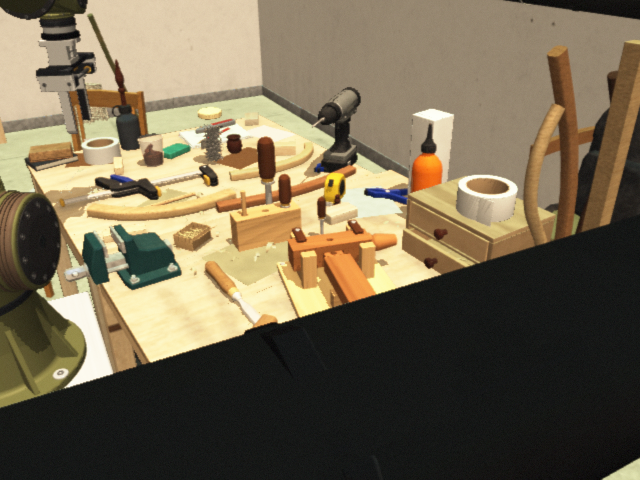

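View pics/wrist0.png

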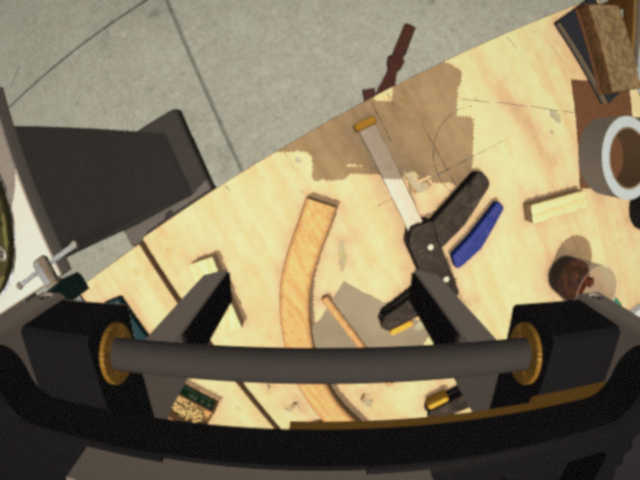

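```bash
python3 - <<'E'
import cv2
i=cv2.imread('pics/top0.png')
cv2.imwrite('pics/crop1.png',cv2.resize(i[140:320,170:490],None,fx=2.5,fy=2.5,interpolation=cv2.INTER_CUBIC))
i=cv2.imread('pics/scene0.png')
cv2.imwrite('pics/crop2.png',cv2.resize(i[120:330,200:460],None,fx=2.8,fy=2.8,interpolation=cv2.INTER_CUBIC))
E
```

```text
(no output)
```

View pics/crop1.png

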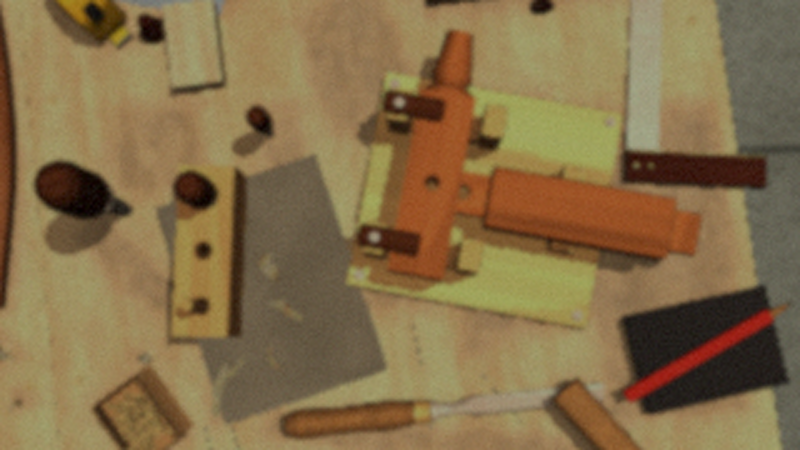

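View pics/crop2.png

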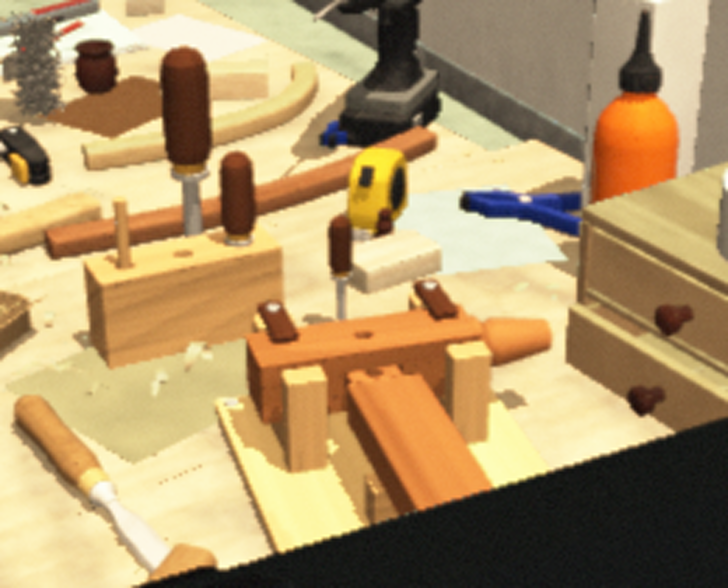

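Emit:
servo_tool([
  [0.019, -0.031, 0.0125, 0, 0, -0.11, 1],
  [0.038, -0.062, 0.025, 0, 0, -0.22, 1],
  [0.056, -0.094, 0.0375, 0, 0, -0.33, 1],
  [0.075, -0.125, 0.05, 0, 0, -0.44, 1],
  [0.094, -0.156, 0.062, 0, 0, -0.55, 1],
  [0.113, -0.188, 0.075, 0, 0, -0.66, 1],
  [0.131, -0.219, 0.0875, 0, 0, -0.77, 1],
  [0.15, -0.25, 0.1, 0, 0, -0.88, 1],
])

```text
time_s: 1.67
ee_pos: [0.3741, 0.2508, 0.3063]
eef_rot: [3.141, -0.0, 1.837]
force: [0.2, 0.7, 0.5]
grip_width: 0.0941
```

Emit:
servo_tool([
  [0.022, -0.039, -0.0, 0, 0, -0.033, 1],
  [0.044, -0.078, -0.005, 0, 0, -0.066, 1],
  [0.066, -0.116, -0.01, 0, 0, -0.1, 1],
  [0.088, -0.155, -0.015, 0, 0, -0.133, 1],
  [0.11, -0.194, -0.02, 0, 0, -0.166, 1],
  [0.132, -0.232, -0.025, 0, 0, -0.2, 1],
  [0.154, -0.271, -0.03, 0, 0, -0.233, 1],
  [0.176, -0.31, -0.036, 0, 0, -0.266, 1],
])

```text
time_s: 2.33
ee_pos: [0.5376, -0.0381, 0.2737]
eef_rot: [3.14, -0.0, 1.57]
force: [-0.1, 0.2, -0.5]
grip_width: 0.0941
```

```bash
cat > b.py <<'E'
from h import *
import sys,pickle
np.set_printoptions(precision=4,suppress=True)
p=cam('wrist',sys.argv[1]); pickle.dump(p,open(sys.argv[1]+'.pkl','wb'))
print(p['obs']['ee_pos'],p['obs']['eef_rot'],p['obs']['time_s'])
for k in sys.argv[2:]:
    for r in cams.place_of(p,k)[:3]:
        u,v=r['at'][0]*640,r['at'][1]*480
        print(k,round(r['p'],2),round(u,1),round(v,1),at_depth(p,u,v))
E
python3 b.py wrist1 hole_mark rail_mark pin_handle
```

```text
[ 0.5376 -0.0381  0.2737] [ 3.1405 -0.0001  1.5697] 2.3333
hole_mark 0.93 355.7 194.0 [ 0.5749 -0.0124  0.0747]
hole_mark 0.16 317.1 354.5 [ 0.5376 -0.0101  0.3857]
rail_mark 0.97 317.5 350.2 [ 0.5377 -0.0098  0.3846]
rail_mark 0.38 351.9 187.2 [ 0.5762 -0.0113  0.0121]
pin_handle 0.94 345.3 3.7 [0.5604 0.1647 0.1348]
pin_handle 0.91 403.2 59.5 [0.6201 0.1253 0.0907]
```

View pics/wrist1.png

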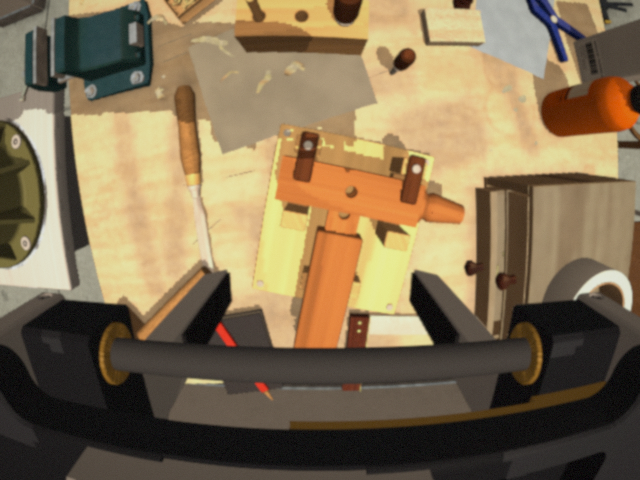

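```bash
python3 - <<'E'
from h import *
import pickle
np.set_printoptions(precision=4,suppress=True)
p=pickle.load(open('wrist1.pkl','rb'))
cv2.imwrite('pics/crop3.png',cv2.resize(p['image'][110:350,240:480,::-1],None,fx=2.5,fy=2.5,interpolation=cv2.INTER_CUBIC))
t=cv2.imread('pics/top0.png')
cv2.imwrite('pics/crop4.png',cv2.resize(t[150:290,300:480],None,fx=4,fy=4,interpolation=cv2.INTER_CUBIC))
E
```

```text
(no output)
```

View pics/crop3.png

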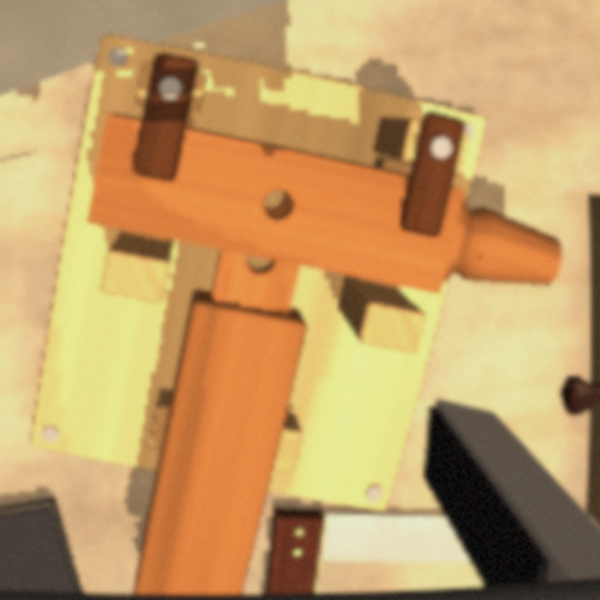

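View pics/crop4.png

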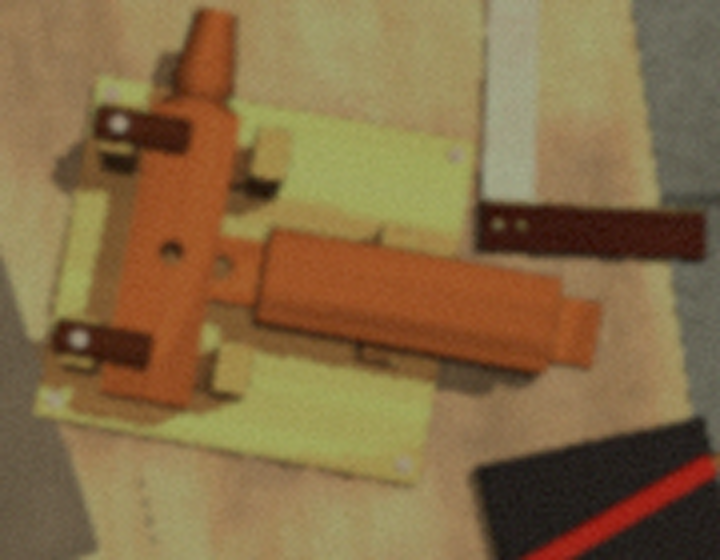

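```bash
python3 - <<'E'
from h import *
import pickle
np.set_printoptions(precision=4,suppress=True)
p=pickle.load(open('wrist1.pkl','rb'))
f=lambda c,z:at_z(p,240+c[0]/2.5,110+c[1]/2.5,z)
C=[f(c,.012) for c in [(103,37),(485,117),(33,445),(385,508)]]
print(np.array(C))
ang=lambda d:np.degrees(np.arctan2(d[1],d[0]))
print('x edges',ang(C[1]-C[0]),ang(C[3]-C[2]),'y edges',ang(C[0]-C[2])-90,ang(C[1]-C[3])-90, np.linalg.norm(C[1]-C[0]),np.linalg.norm(C[0]-C[2]))
s=[f((170,88),.089),f((441,148),.089)];print('screws',s,ang(s[1]-s[0]))
print('hole',f((278,204),.079),at_depth(p,240+278/2.5-8,110+204/2.5))
print('legedge',ang(f((440,291),.079)-f((90,221),.079)),ang(f((420,188),.079)-f((210,133),.079)))
print('tenonhole',f((260,258),.0645))
print('rail edge dir',ang(f((197,310),.0725)-f((137,590),.0725))-90,ang(f((300,325),.0725)-f((240,590),.0725))-90)
print('shoulder',f((197,303),.0725),f((302,318),.0725))
import station
t=cam('top')
g=lambda c,z:at_z(t,300+c[0]/4,150+c[1]/4,z)
print('top hole',g((172,250),.079),'rail end',g((602,298),.0645),g((595,367),.0645),'tenonhole',g((223,266),.0645))
print('top shoulder',g((270,232),.0725),g((258,322),.0725),'outer',g((562,276),.0725),g((545,373),.0725))
print('screws top',g((119,123),.089),g((79,339),.089),ang(g((119,123),.089)-g((79,339),.089)))
print(t['depth'].shape,at_depth(t,300+580/4,150+330/4))
# block pin
for n,pt in [('top',t)]:
    pass
E
```

```text
[[ 0.4929  0.0632  0.012 ]
 [ 0.6766  0.0278  0.012 ]
 [ 0.4527 -0.139   0.012 ]
 [ 0.6356 -0.1751  0.012 ]]
x edges -10.915050399211607 -11.168700984928801 y edges -11.23406885094181 -11.418961898326828 0.1870978800067211 0.20616080461532707
screws [array([0.5267, 0.0371, 0.089 ]), array([0.6342, 0.0151, 0.089 ])] -11.569976340379192
hole [ 0.5698 -0.0095  0.079 ] [ 0.5617 -0.0095  0.079 ]
legedge -11.252276751487786 -13.83486857844733
tenonhole [ 0.5637 -0.0341  0.0645]
rail edge dir -11.947239686631477 -10.587825418131445
shoulder [ 0.537  -0.0518  0.0725] [ 0.5813 -0.0583  0.0725]
top hole [ 0.5688 -0.0098  0.079 ] rail end [ 0.542  -0.2273  0.0645] [ 0.507  -0.2224  0.0645] tenonhole [ 0.5619 -0.0359  0.0645]
top shoulder [ 0.5779 -0.0597  0.0725] [ 0.5322 -0.0526  0.0725] outer [ 0.5527 -0.2057  0.0725] [ 0.504  -0.1954  0.0725]
screws top [0.6321 0.0156 0.089 ] [0.524  0.0372 0.089 ] -11.317298700017993
(480, 640) [ 0.5259 -0.2156  0.0643]
```

Emit:
servo_tool([
  [-0.003, -0.035, -0.018, 0, 0, -0.035, -1],
  [-0.006, -0.07, -0.035, 0, 0, -0.07, -1],
  [-0.009, -0.105, -0.053, 0, 0, -0.105, -1],
  [-0.012, -0.14, -0.07, 0, 0, -0.14, -1],
  [-0.015, -0.175, -0.088, 0, 0, -0.175, -1],
  [-0.0175, -0.209, -0.105, 0, 0, -0.196, -1],
  [-0.0175, -0.209, -0.135, 0, 0, -0.196, -1],
  [-0.0175, -0.209, -0.135, 0, 0, -0.196, -1],
], newtons=10)

```text
time_s: 3.25
ee_pos: [0.5173, -0.2437, 0.1343]
eef_rot: [-3.136, -0.002, 1.375]
force: [-0.8, 0.1, -1.0]
grip_width: 0.0443
```

```bash
python3 b.py wrist2 rail_mark
```

```text
[ 0.5173 -0.2437  0.1343] [-3.1357 -0.0025  1.3751] 3.25
rail_mark 0.58 335.0 190.5 [ 0.5355 -0.2028  0.0714]
```

View pics/wrist2.png

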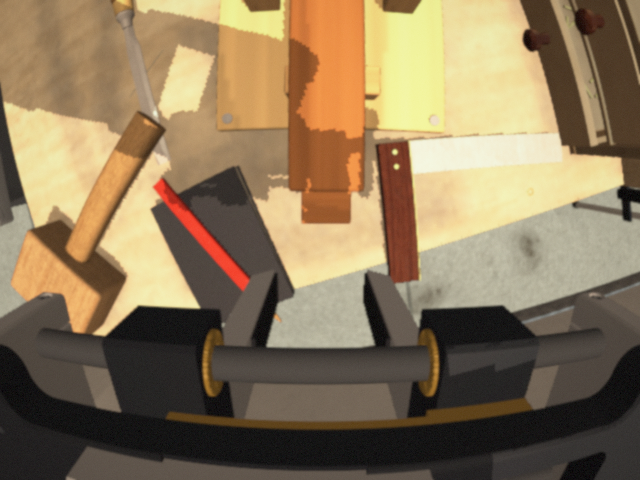

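```bash
python3 - <<'E'
from h import *
import pickle
np.set_printoptions(precision=4,suppress=True)
p=pickle.load(open('wrist2.pkl','rb'))
a,b=at_z(p,303,222,.0645),at_z(p,350,222,.0645);print(a,b,(a+b)/2)
bx=np.array([.981,-.196]);by=np.array([.196,.981]);h=np.array([.5695,-.0095])
for q in [(a+b)/2,p['obs']['ee_pos']]:
  d=q[:2]-h;print(d@bx,d@by)
E
```

```text
[ 0.5102 -0.2205  0.0645] [ 0.5417 -0.2267  0.0645] [ 0.526  -0.2236  0.0645]
-0.0007571408469302547 -0.21855871783122874
-0.005286847732865219 -0.24000258669330563
```

Emit:
servo_tool([
  [0.004, -0.001, -0.03, 0, 0, 0, -1],
  [0.004, -0.001, -0.06, 0, 0, 0, -1],
  [0.004, -0.001, -0.085, 0, 0, 0, -1],
  [0.004, -0.001, -0.087, 0, 0, 0, -1],
  [0.0045, 0.0015, -0.087, 0, 0, 0, -1],
  [0.005, 0.004, -0.087, 0, 0, 0, -1],
  [0.0055, 0.0065, -0.087, 0, 0, 0, -1],
  [0.006, 0.009, -0.087, 0, 0, 0, -1],
])

```text
time_s: 4.02
ee_pos: [0.5264, -0.2342, 0.0544]
eef_rot: [3.139, 0.0, 1.378]
force: [-0.7, -2.9, 2.0]
grip_width: 0.0007
```

Emit:
servo_tool([
  [0.0, 0.0, -0.004, 0, 0, 0, -1],
  [0.0005, 0.0025, -0.006, 0, 0, 0, -1],
  [0.001, 0.005, -0.006, 0, 0, 0, -1],
  [0.0015, 0.0075, -0.006, 0, 0, 0, -1],
  [0.002, 0.01, -0.006, 0, 0, 0, -1],
  [0.0025, 0.0125, -0.006, 0, 0, 0, -1],
  [0.003, 0.015, -0.006, 0, 0, 0, -1],
  [0.003, 0.015, -0.006, 0, 0, 0, -1],
])

```text
time_s: 4.68
ee_pos: [0.5295, -0.2187, 0.0484]
eef_rot: [3.139, 0.0, 1.378]
force: [0.4, -2.7, 1.1]
grip_width: 0.0003
```

Emit:
servo_tool([
  [0.0003, 0.0015, 0, 0, 0, 0, -1],
  [0.0006, 0.003, 0, 0, 0, 0, -1],
  [0.0009, 0.0045, 0, 0, 0, 0, -1],
  [0.0012, 0.006, 0, 0, 0, 0, -1],
  [0.0014, 0.007, 0, 0, 0, 0, -1],
  [0.0015, 0.0078, 0, 0, 0, 0, -1],
  [0.0016, 0.008, 0, 0, 0, 0, -1],
  [0.0016, 0.008, 0, 0, 0, 0, -1],
])

```text
time_s: 5.35
ee_pos: [0.531, -0.2111, 0.0484]
eef_rot: [3.139, 0.001, 1.378]
force: [1.0, -7.3, 1.0]
grip_width: 0.0009
```

Emit:
servo_tool([
  [0.0001, 0.0004, 0, 0, 0, 0, -1],
  [0.0002, 0.0008, 0, 0, 0, 0, -1],
  [0.0002, 0.001, 0, 0, 0, 0, -1],
  [0.0002, 0.001, 0, 0, 0, 0, -1],
  [0.0002, 0.001, 0, 0, 0, 0, -1],
  [0.0002, 0.001, 0, 0, 0, 0, -1],
  [0.0002, 0.001, 0, 0, 0, 0, -1],
  [0.0002, 0.001, 0, 0, 0, 0, -1],
])

```text
time_s: 6.02
ee_pos: [0.5311, -0.2109, 0.0485]
eef_rot: [3.139, 0.002, 1.378]
force: [-0.5, -9.8, 1.1]
grip_width: 0.0007
```

Emit:
servo_tool([
  [-0.004, -0.02, 0, 0, 0, 0, -1],
  [-0.004, -0.022, 0.01, 0, 0, 0, -1],
  [-0.004, -0.022, 0.05, 0, 0, 0, -1],
  [-0.004, -0.022, 0.09, 0, 0, 0, 0],
  [-0.004, -0.01, 0.13, 0, 0, 0.03, 1],
  [-0.004, 0.02, 0.16, 0, 0, 0.06, 1],
  [-0.004, 0.055, 0.18, 0, 0, 0.1, 1],
  [0, 0.095, 0.19, 0, 0, 0.13, 1],
])

```text
time_s: 6.68
ee_pos: [0.5309, -0.1148, 0.242]
eef_rot: [3.135, 0.002, 1.508]
force: [0.3, 0.1, -0.2]
grip_width: 0.0303
```

Emit:
servo_tool([
  [0, 0.04, 0.01, 0, 0, 0.03, 1],
  [0, 0.08, 0.02, 0, 0, 0.06, 1],
  [0, 0.12, 0.02, 0, 0, 0.06, 1],
  [0, 0.15, 0.02, 0, 0, 0.06, 1],
  [0, 0.17, 0.02, 0, 0, 0.06, 1],
  [0, 0.175, 0.02, 0, 0, 0.06, 1],
  [0, 0.175, 0.02, 0, 0, 0.06, 1],
  [0, 0.175, 0.02, 0, 0, 0.06, 1],
])

```text
time_s: 7.35
ee_pos: [0.5307, 0.0599, 0.2619]
eef_rot: [3.136, 0.002, 1.569]
force: [0.1, -0.8, -0.7]
grip_width: 0.0838
```

```bash
python3 b.py wrist3 hole_mark pin_handle pin_collar; python3 - <<'E'
import cv2
i=cv2.imread('pics/wrist3.png')
cv2.imwrite('pics/crop5.png',cv2.resize(i[60:330,210:510],None,fx=2.2,fy=2.2,interpolation=cv2.INTER_CUBIC))
E
```

```text
[0.5307 0.0599 0.2619] [3.136  0.0023 1.5686] 7.35
hole_mark 0.77 360.0 286.4 [ 0.5749 -0.0129  0.0697]
pin_handle 0.97 412.6 151.3 [0.6201 0.1302 0.0923]
pin_handle 0.92 356.7 98.8 [0.5615 0.1718 0.1395]
pin_handle 0.4 310.6 108.3 [0.5232 0.1721 0.0673]
pin_collar 0.96 355.1 105.2 [0.5605 0.1668 0.1368]
pin_collar 0.82 349.2 18.4 [0.556  0.241  0.1409]
```

View pics/wrist3.png

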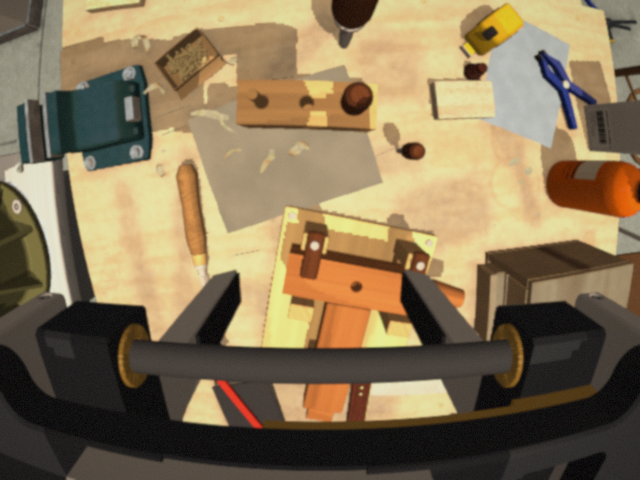

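View pics/crop5.png

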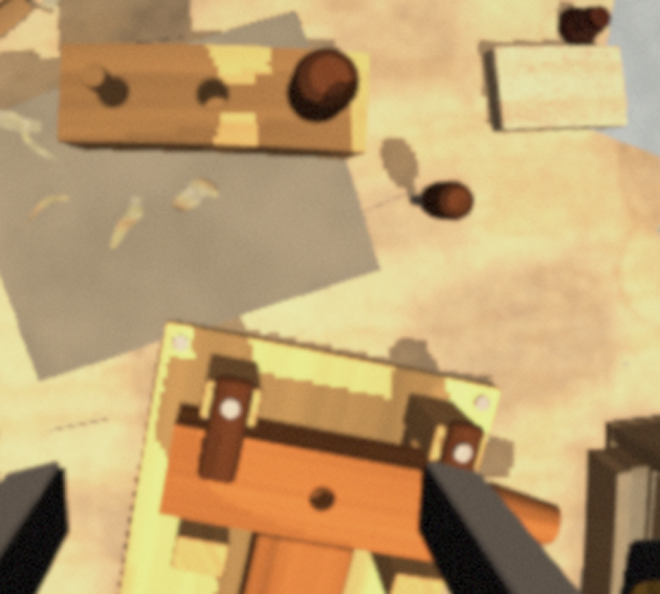

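```bash
python3 - <<'E'
from h import *
import pickle
np.set_printoptions(precision=4,suppress=True)
p=pickle.load(open('wrist3.pkl','rb'));t=cam('top')
print('tri handle',tri(ray(p,356.7,98.8),ray(t,249.1,216.)))
c=lambda u,v:(210+u/2.2,60+v/2.2)
print('mid hole w',at_z(p,*c(212,93),.07),'t',at_z(t,251.2,240,.07))
print('dowel hole w',at_z(p,*c(111,92),.07),'t',at_z(t,250,262.4,.07))
for q in [(60,44),(368,55),(362,153),(60,141)]: print('block corner w',at_z(p,*c(*q),.07))
# depth based: handle points
D=p['depth'];pts=[]
for v in range(75,125):
  for u in range(335,380):
    q=at_depth(p,u,v,0)
    if q is not None and q[2]>.09: pts.append(q)
pts=np.array(pts);print(len(pts),pts[:,2].max());
tp=pts[pts[:,2]>pts[:,2].max()-.006];print(tp.mean(0),tp.min(0),tp.max(0));print(pts.min(0),pts.max(0))
pts=[]
for v in range(195,235):
  for u in range(230,268):
    q=at_depth(t,u,v,0)
    if q is not None and q[2]>.09: pts.append(q)
pts=np.array(pts);tp=pts[pts[:,2]>pts[:,2].max()-.01];print(tp.mean(0),pts.min(0),pts.max(0))
print('hole',at_z(p,*c(321,498),.079),at_z(p,*c(321,498),.079))
E
```

```text
tri handle [0.5684 0.1831 0.0626]
mid hole w [0.5191 0.1779 0.07  ] t [0.5172 0.1777 0.07  ]
dowel hole w [0.4735 0.1795 0.07  ] t [0.4718 0.1802 0.07  ]
block corner w [0.4498 0.2034 0.07  ]
block corner w [0.5893 0.1966 0.07  ]
block corner w [0.5865 0.151  0.07  ]
block corner w [0.4498 0.1579 0.07  ]
867 0.1415494218732017
[0.5635 0.1757 0.1386] [0.5532 0.1655 0.1356] [0.5737 0.1867 0.1415]
[0.5503 0.1627 0.0906] [0.5753 0.187  0.1415]
[0.5152 0.0828 0.5657] [0.4907 0.0653 0.5279] [0.5274 0.1012 0.5705]
hole [ 0.5695 -0.0092  0.079 ] [ 0.5695 -0.0092  0.079 ]
```

Emit:
servo_tool([
  [0.011, 0.037, 0, 0, 0, 0, 1],
  [0.022, 0.075, 0, 0, 0, 0, 1],
  [0.033, 0.11, -0.01, 0, 0, 0, 1],
  [0.033, 0.116, -0.035, 0, 0, 0, 1],
  [0.033, 0.116, -0.065, 0, 0, 0, 1],
  [0.033, 0.116, -0.085, 0, 0, 0, 1],
  [0.033, 0.116, -0.095, 0, 0, 0, 1],
  [0.033, 0.116, -0.095, 0, 0, 0, 1],
])

```text
time_s: 8.27
ee_pos: [0.5633, 0.1746, 0.1649]
eef_rot: [3.139, 0.003, 1.566]
force: [-0.3, -1.1, -0.7]
grip_width: 0.0937
```

```bash
python3 b.py wrist4 pin_handle
```

```text
[0.5633 0.1746 0.1649] [3.139  0.0032 1.5663] 8.2667
pin_handle 0.95 395.4 295.0 [0.6209 0.1376 0.0862]
pin_handle 0.87 319.0 254.5 [0.5634 0.1848 0.1379]
pin_handle 0.4 319.7 220.3 [0.5639 0.1918 0.0694]
```

View pics/wrist4.png

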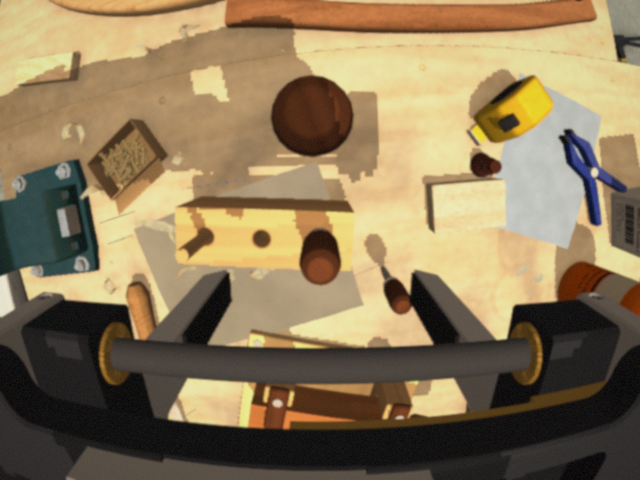

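```bash
python3 - <<'E'
from h import *
import pickle
np.set_printoptions(precision=4,suppress=True)
p=pickle.load(open('wrist4.pkl','rb'))
for q in [(312,115),(312,85),(312,145),(280,115),(345,115),(320,265),(320,250),(320,240)]: print(q,at_depth(p,*q))
print('mid hole',at_z(p,261.5,239,.07),'pin base?',at_z(p,319,240,.07))
pts=[]
for v in range(225,290):
  for u in range(295,345):
    q=at_depth(p,u,v,0)
    if q is not None and q[2]>.09: pts.append(q)
pts=np.array(pts);tp=pts[pts[:,2]>pts[:,2].max()-.006];print(pts[:,2].max(),tp.mean(0),tp.min(0),tp.max(0));print(pts.min(0),pts.max(0))
E
```

```text
(312, 115) [0.561  0.2582 0.1935]
(312, 85) [0.5611 0.2706 0.1933]
(312, 145) [0.5609 0.2461 0.1901]
(280, 115) [0.548  0.2586 0.1914]
(345, 115) [0.5744 0.2585 0.1899]
(320, 265) [0.564  0.179  0.1397]
(320, 250) [0.564  0.1868 0.1354]
(320, 240) [0.5641 0.1891 0.1204]
mid hole [0.5195 0.1777 0.07  ] pin base? [0.5633 0.1767 0.07  ]
0.1416157173567223 [0.5638 0.1771 0.1386] [0.5528 0.1659 0.1356] [0.5746 0.187  0.1416]
[0.5511 0.1646 0.0901] [0.5763 0.1895 0.1416]
```

Emit:
servo_tool([
  [0.0004, 0.002, -0.03, 0, 0, 0, 1],
  [0.0004, 0.002, -0.055, 0, 0, 0, 1],
  [0.0004, 0.002, -0.07, 0, 0, 0, 1],
  [0.0004, 0.002, -0.0755, 0, 0, 0, 1],
  [0.0004, 0.002, -0.0755, 0, 0, 0, -1],
  [0.0004, 0.002, -0.0755, 0, 0, 0, -1],
  [0.0004, 0.002, -0.0755, 0, 0, 0, -1],
  [0.0004, 0.002, -0.0755, 0, 0, 0, -1],
], newtons=40)

```text
time_s: 9.03
ee_pos: [0.5655, 0.1771, 0.0941]
eef_rot: [3.132, 0.002, 1.566]
force: [1.1, 0.2, 0.8]
grip_width: 0.0709
```

Emit:
servo_tool([
  [0, 0, 0, 0, 0, 0, -1],
  [0, 0, 0, 0, 0, 0, -1],
  [0, 0, 0, 0, 0, 0, -1],
  [0, 0, 0, 0, 0, 0, -1],
  [0, 0, 0, 0, 0, 0, -1],
  [0, 0, 0, 0, 0, 0, -1],
  [0, 0, 0.003, 0, 0, 0, -1],
  [0, 0, 0.006, 0, 0, 0, -1],
])

```text
time_s: 9.7
ee_pos: [0.5649, 0.177, 0.0997]
eef_rot: [3.134, 0.002, 1.566]
force: [-3.5, 0.3, -3.4]
grip_width: 0.0253
```

Emit:
servo_tool([
  [0, 0, 0.02, 0, 0, 0, -1],
  [0, 0, 0.045, 0, 0, 0, -1],
  [0, 0, 0.075, 0, 0, 0, -1],
  [0, 0, 0.105, 0, 0, 0, -1],
  [0, -0.03, 0.12, 0, 0, 0.11, -1],
  [0, -0.07, 0.12, 0, 0, 0.22, -1],
  [0, -0.11, 0.12, 0, 0, 0.34, -1],
  [0, -0.145, 0.12, 0, 0, 0.46, -1],
], newtons=50)

```text
time_s: 10.37
ee_pos: [0.5647, 0.0316, 0.2203]
eef_rot: [3.134, 0.002, 2.028]
force: [0.3, -0.0, -1.2]
grip_width: 0.0254
```

Emit:
servo_tool([
  [0, -0.02, 0, 0, 0, 0.12, -1],
  [0.001, -0.03, 0, 0, 0, 0.24, -1],
  [0.002, -0.036, 0, 0, 0, 0.36, -1],
  [0.003, -0.036, 0, 0, 0, 0.48, -1],
  [0.004, -0.036, -0.01, 0, 0, 0.6, -1],
  [0.005, -0.036, -0.015, 0, 0, 0.72, -1],
  [0.005, -0.036, -0.018, 0, 0, 0.84, -1],
  [0.005, -0.036, -0.02, 0, 0, 0.92, -1],
])

```text
time_s: 11.03
ee_pos: [0.5696, -0.0045, 0.2001]
eef_rot: [3.134, 0.002, 2.954]
force: [-0.5, 0.5, -1.5]
grip_width: 0.0257
```

```bash
python3 b.py wrist5 pin_tip pin_collar; python3 - <<'E'
import cv2
i=cv2.imread('pics/wrist5.png')
cv2.imwrite('pics/crop6.png',cv2.resize(i[160:340,230:410],None,fx=3.3,fy=3.3,interpolation=cv2.INTER_CUBIC))
E
```

```text
[ 0.5696 -0.0045  0.2001] [3.1336 0.0022 2.9541] 11.0333
pin_tip 0.82 321.4 243.5 [ 0.5684 -0.0024  0.1168]
pin_tip 0.81 540.9 169.5 [0.5586 0.2565 0.0032]
pin_tip 0.68 448.2 246.4 [0.6259 0.1285 0.0038]
pin_collar 0.97 590.1 175.3 [0.5554 0.2475 0.1033]
pin_collar 0.74 464.9 256.1 [0.6193 0.1254 0.0625]
pin_collar 0.64 320.4 274.2 [ 0.559  -0.0021  0.2125]
```

View pics/wrist5.png

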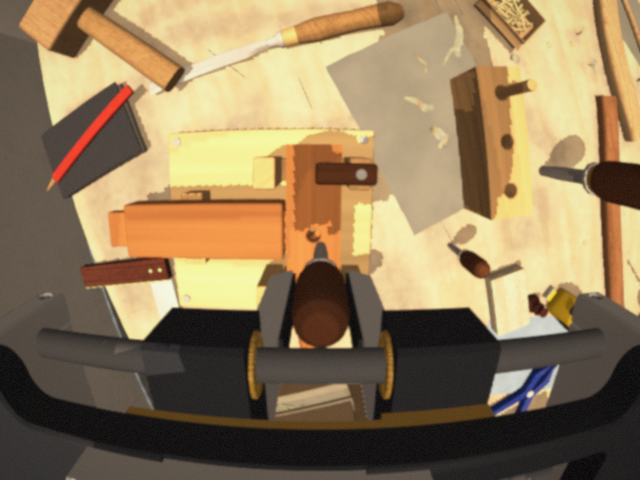

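View pics/crop6.png

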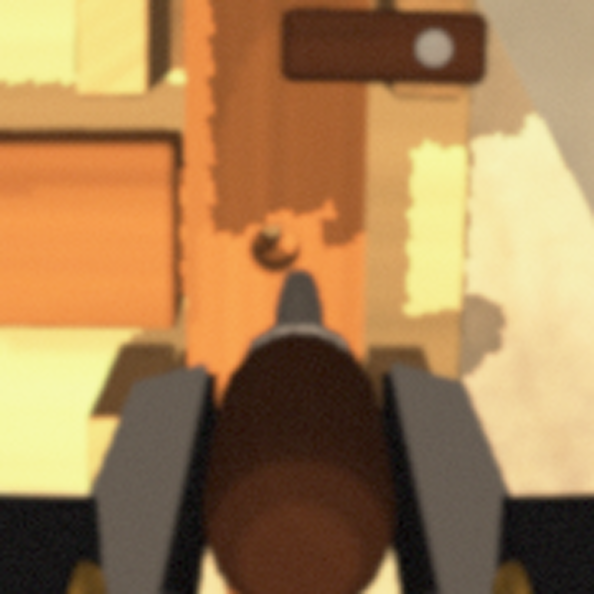

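```bash
cat > m.py <<'E'
from h import *
import pickle,sys
np.set_printoptions(precision=4,suppress=True)
BY=-0.197
bx=np.array([np.cos(BY),np.sin(BY)]);by=np.array([-np.sin(BY),np.cos(BY)])
def rotfix(o,yaw=np.pi+BY,tilt=0.):
    # tilt: positive tips the tip toward board -y  (rotation about board x)
    Rd=R.from_euler('xyz',[np.pi,0,yaw]); Rd=R.from_rotvec(np.r_[bx,0]*(-tilt))*Rd
    return (Rd*R.from_euler('xyz',o['eef_rot']).inv()).as_rotvec()
E
python3 - <<'E'
from m import *
p=pickle.load(open('wrist5.pkl','rb'));o=p['obs']
c=lambda u,v:(230+u/3.3,160+v/3.3)
tip=at_z(p,*c(300,277),o['ee_pos'][2]-.088); hole=at_z(p,*c(275,246),.079)
print('tip',tip,'hole',hole,'tcp',o['ee_pos']); d=(tip-hole)[:2]; print('tip-hole board',d@bx,d@by)
print(rotfix(o)); T=R.from_euler('xyz',o['eef_rot']).as_matrix(); print('toolz',T[:,2])
print('pred tip',o['ee_pos']+T[:,2]*.088)
H=np.array(p['hand_eye']);print(H)
E
```

```text
tip [ 0.5698 -0.003   0.1121] hole [ 0.5691 -0.0089  0.079 ] tcp [ 0.5696 -0.0045  0.2001]
tip-hole board -0.0004427102355902581 0.005957316065377873
[-0.0074  0.0037 -0.0095]
toolz [ 0.0037  0.0074 -1.    ]
pred tip [ 0.57   -0.0038  0.1121]
[[ 0.0003 -0.9717 -0.2363  0.0675]
 [ 1.      0.0004 -0.0004  0.0004]
 [ 0.0005 -0.2363  0.9717 -0.1788]
 [ 0.      0.      0.      1.    ]]
```

Emit:
servo_tool([
  [-0.0003, -0.003, -0.005, -0.004, 0.002, -0.005, -1],
  [-0.0006, -0.0067, -0.012, -0.0074, 0.0037, -0.0095, -1],
  [-0.0006, -0.0067, -0.02, -0.0074, 0.0037, -0.0095, -1],
  [-0.0006, -0.0067, -0.025, -0.0074, 0.0037, -0.0095, -1],
  [-0.0006, -0.0067, -0.028, -0.0074, 0.0037, -0.0095, -1],
  [-0.0006, -0.0067, -0.028, -0.0074, 0.0037, -0.0095, -1],
  [-0.0006, -0.0067, -0.028, -0.0074, 0.0037, -0.0095, -1],
  [-0.0006, -0.0067, -0.028, -0.0074, 0.0037, -0.0095, -1],
])

```text
time_s: 11.85
ee_pos: [0.5693, -0.0111, 0.1728]
eef_rot: [3.142, 0.001, 2.936]
force: [-0.2, -0.1, -1.8]
grip_width: 0.0252
```

```bash
python3 b.py wrist6; python3 - <<'E'
import cv2
i=cv2.imread('pics/wrist6.png')
cv2.imwrite('pics/crop7.png',cv2.resize(i[190:290,265:375],None,fx=6,fy=6,interpolation=cv2.INTER_CUBIC))
E
```

```text
[ 0.5693 -0.0111  0.1728] [3.1415 0.0009 2.9358] 11.85
```

View pics/crop7.png

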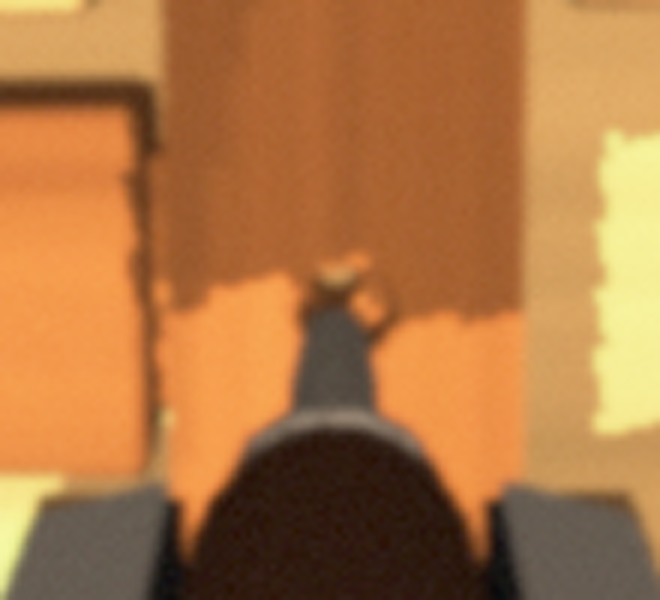

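```bash
python3 - <<'E'
from m import *
p=pickle.load(open('wrist6.pkl','rb'));o=p['obs']
c=lambda u,v:(265+u/6,190+v/6)
z=o['ee_pos'][2]-.088
# draw predicted hole circles and tip for candidates
im=cv2.resize(p['image'][190:290,265:375,::-1],None,fx=7,fy=7,interpolation=cv2.INTER_CUBIC)
def circ(ctr,r,col):
    a=np.linspace(0,2*np.pi,60);X=np.c_[ctr[0]+r*np.cos(a),ctr[1]+r*np.sin(a),np.full(60,ctr[2])]
    q=proj(p,X);q=((q-[265,190]+.5)*7-.5).astype(np.int32);cv2.polylines(im,[q],True,col,1)
circ([.5693,-.0091,.079],.006,(255,0,0))
circ([*o['ee_pos'][:2],z],.0035,(0,255,0))
circ([*o['ee_pos'][:2],z+.0635],.011,(0,255,0))
cv2.imwrite('pics/crop8.png',im)
tip=at_z(p,*c(335,315),z);hole=at_z(p,*c(347,297),.079);d=(tip-hole)[:2];print(tip,hole,d@bx,d@by)
E
```

```text
[ 0.5681 -0.0101  0.0848] [ 0.5675 -0.0084  0.079 ] 0.0008813668860840262 -0.001521854792359606
```

View pics/crop8.png

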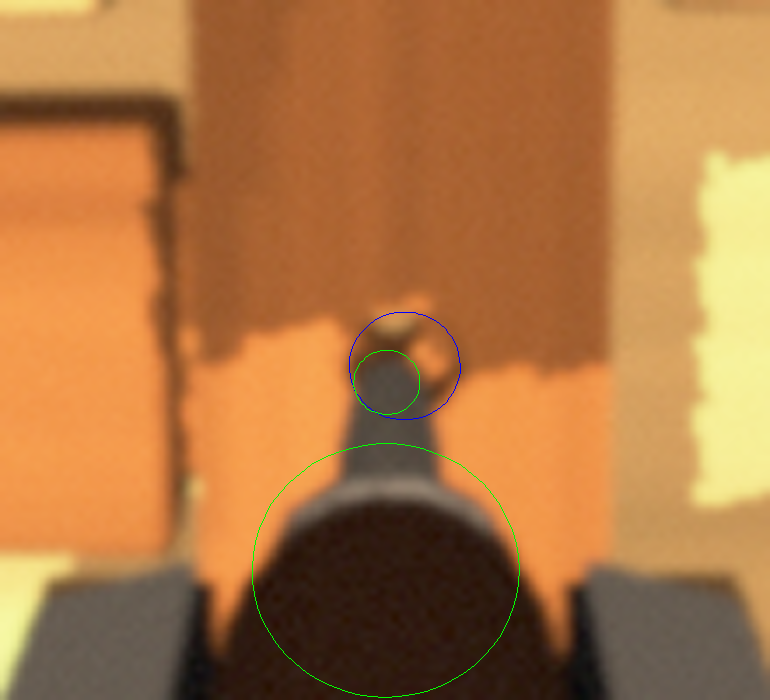

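```bash
python3 - <<'E'
from m import *
p=pickle.load(open('wrist6.pkl','rb'));o=p['obs']
T=R.from_euler('xyz',o['eef_rot']).as_matrix()
# tool coords of depth points
P=[];UV=[]
for v in range(225,345):
  for u in range(285,360):
    q=at_depth(p,u,v,0)
    if q is None: continue
    P.append((q-o['ee_pos'])@T);UV.append((u,v))
P=np.array(P);UV=np.array(UV)
for v in range(236,345,3):
    m=(UV[:,1]==v)&(abs(P[:,1])<.02)&(abs(UV[:,0]-320)<18)
    s=P[m]
    if not len(s): continue
    # near surface points
    k=s[np.argsort(np.abs(UV[m][:,0]-321))[:5]]
    print(v,len(s),k.mean(0)*1000)
cv2.imwrite('pics/crop9.png',cv2.resize(p['image'][200:360,260:380,::-1],None,fx=5,fy=5,interpolation=cv2.INTER_CUBIC)[:,:,:])
E
```

```text
236 35 [-10.3994   0.9761 160.9448]
239 35 [ -3.3326   0.8925 119.0803]
242 35 [ 2.7288  0.859  84.1538]
245 34 [ 2.4894  0.4195 76.2448]
248 35 [ 3.2323  0.8279 65.093 ]
251 35 [ 3.4024  0.8148 56.7183]
254 34 [ 3.6566  0.8032 48.5296]
257 35 [ 8.5723  0.7614 24.7111]
260 35 [ 7.6451  0.7587 21.8374]
263 35 [11.0803  0.7314  4.9038]
266 35 [11.2262  0.7235 -0.704 ]
269 34 [10.8285  0.7188 -4.358 ]
272 34 [10.8639  0.7124 -9.1379]
275 35 [ 10.9808   0.7027 -13.9293]
278 35 [ 11.1608   0.6985 -18.6778]
281 35 [ 10.818    0.6929 -21.7629]
284 35 [ 10.9197   0.6886 -25.9186]
287 35 [ 10.865    0.6828 -29.4836]
290 35 [ 10.5077   0.6784 -32.1224]
293 35 [ 10.2915   0.6764 -35.0139]
296 35 [  9.6932   0.6735 -36.8562]
299 35 [  9.2439   0.672  -38.9938]
302 33 [  8.4915   0.6711 -40.3464]
305 35 [  7.7787   0.6671 -41.7516]
308 35 [  6.7826   0.6686 -42.4813]
311 35 [  5.9029   0.6689 -43.4563]
314 35 [  5.0829   0.667  -44.5399]
317 35 [  3.4804   0.6698 -43.9518]
320 35 [  2.3069   0.6702 -44.2936]
323 35 [  1.1851   0.6713 -44.7474]
326 35 [ -0.5919   0.6753 -43.9069]
329 35 [ -1.6788   0.6744 -44.4608]
332 35 [ -3.3407   0.6762 -43.9203]
335 35 [ -4.6442   0.6794 -44.0917]
338 35 [ -5.9349   0.6807 -44.3021]
341 34 [ -7.5572   0.6817 -43.9313]
344 35 [ -8.9018   0.6839 -44.0863]
```

View pics/crop9.png

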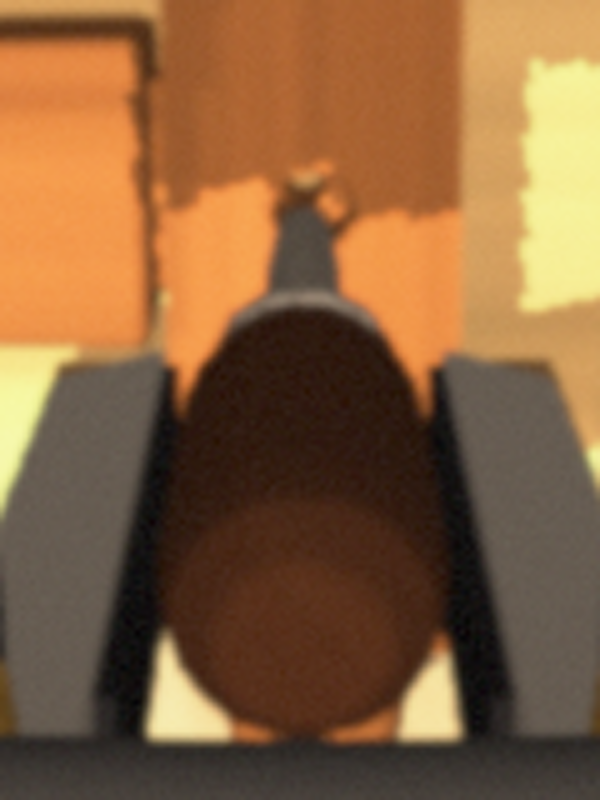

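Emit:
servo_tool([
  [-0.0012, 0, -0.0015, 0, 0, 0, -1],
  [-0.0023, 0, -0.003, 0, 0, 0, -1],
  [-0.0023, 0, -0.003, 0, 0, 0, -1],
  [-0.0023, 0, -0.003, 0, 0, 0, -1],
  [-0.0023, 0, -0.003, 0, 0, 0, -1],
  [-0.0023, 0, -0.003, 0, 0, 0, -1],
  [-0.0023, 0, -0.003, 0, 0, 0, -1],
  [-0.0023, 0, -0.003, 0, 0, 0, -1],
])

```text
time_s: 12.57
ee_pos: [0.567, -0.0111, 0.1698]
eef_rot: [3.141, 0.001, 2.936]
force: [-0.3, 0.2, -2.4]
grip_width: 0.0254
```

```bash
cat > v.py <<'E'
from m import *
n=sys.argv[1]; hx,hy=[float(a) for a in sys.argv[2:4]]
p=cam('wrist',n);pickle.dump(p,open(n+'.pkl','wb'));o=p['obs'];print(o['ee_pos'],o['eef_rot'],o['force'],o['time_s'])
T=R.from_euler('xyz',o['eef_rot']).as_matrix()
im=cv2.resize(p['image'][190:290,265:375,::-1],None,fx=7,fy=7,interpolation=cv2.INTER_CUBIC)
raw=im.copy()
def circ(ctr,r,col):
    a=np.linspace(0,2*np.pi,60);X=np.c_[ctr[0]+r*np.cos(a),ctr[1]+r*np.sin(a),np.full(60,ctr[2])]
    q=proj(p,X);q=((q-[265,190]+.5)*7-.5).astype(np.int32);cv2.polylines(im,[q],True,col,1)
circ([hx,hy,.079],.006,(255,0,0))
for s,r in [(0,.0035),(24,.0052),(64,.011)]:
    circ(o['ee_pos']+T@np.array([-.002,.0008,.088-s/1000]),r,(0,255,0))
cv2.imwrite('pics/'+n+'c.png',im)
t=o['ee_pos']+T@np.array([-.002,.0008,.088]);d=t[:2]-[hx,hy];print('tip',t,d@bx,d@by)
E
python3 v.py wrist7 .5691 -.0089
```

```text
[ 0.567  -0.0111  0.1698] [3.1415 0.0011 2.9358] [-0.2688  0.237  -2.4177] 12.5667
tip [ 0.5692 -0.0107  0.0818] 0.0004590332352319384 -0.0017638244662515985
```

View pics/wrist7c.png

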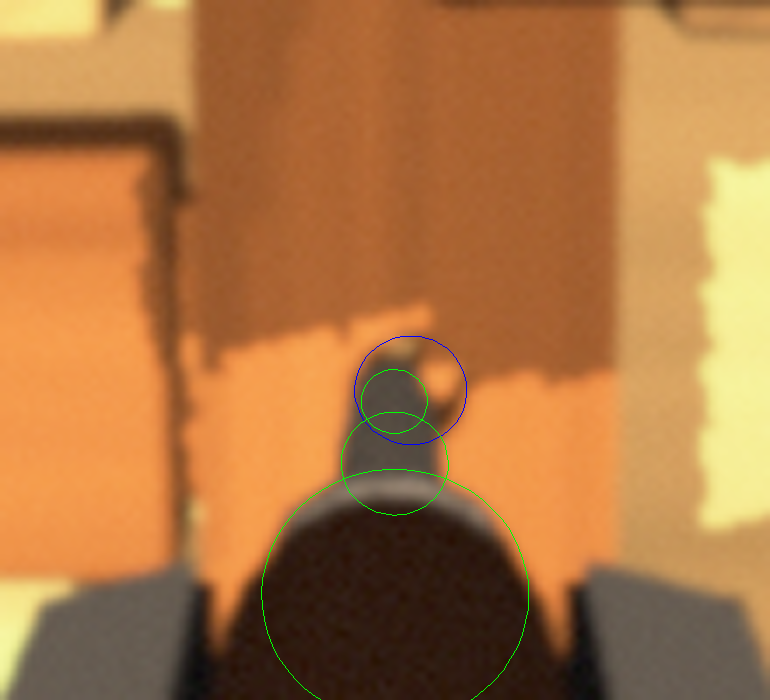

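Emit:
servo_tool([
  [-0.0001, 0.0009, -0.001, 0, 0, 0, -1],
  [-0.0001, 0.0009, -0.003, 0, 0, 0, -1],
  [-0.0001, 0.0009, -0.005, 0, 0, 0, -1],
  [-0.0001, 0.0009, -0.007, 0, 0, 0, -1],
  [-0.0001, 0.0009, -0.008, 0, 0, 0, -1],
  [-0.0001, 0.0009, -0.008, 0, 0, 0, -1],
  [-0.0001, 0.0009, -0.008, 0, 0, 0, -1],
  [-0.0001, 0.0009, -0.008, 0, 0, 0, -1],
])

```text
time_s: 13.28
ee_pos: [0.5669, -0.0102, 0.1619]
eef_rot: [3.141, 0.001, 2.936]
force: [-0.4, -0.1, -1.3]
grip_width: 0.0249
```

Emit:
servo_tool([
  [0, 0, -0.002, 0, 0, 0, -1],
  [0, 0, -0.004, 0, 0, 0, -1],
  [0, 0, -0.006, 0, 0, 0, -1],
  [0, 0, -0.007, 0, 0, 0, -1],
  [0, 0, -0.008, 0, 0, 0, -1],
  [0, 0, -0.008, 0, 0, 0, -1],
  [0, 0, -0.008, 0, 0, 0, -1],
  [0, 0, -0.008, 0, 0, 0, -1],
])

```text
time_s: 13.95
ee_pos: [0.567, -0.0102, 0.154]
eef_rot: [3.141, 0.001, 2.936]
force: [0.8, -0.6, -1.9]
grip_width: 0.025
```

```bash
python3 v.py wrist8 .5691 -.0089; python3 -c "
from h import *
print(ctrl.get_obs()['moment'])"
```

```text
[ 0.567  -0.0102  0.154 ] [3.1415 0.0013 2.9358] [ 0.8344 -0.6116 -1.9499] 13.95
tip [ 0.5692 -0.0098  0.066 ] 0.00027278171319801095 -0.0008986692101781219
[ 0.00262556 -0.00439943  0.01082451]
```

View pics/wrist8c.png

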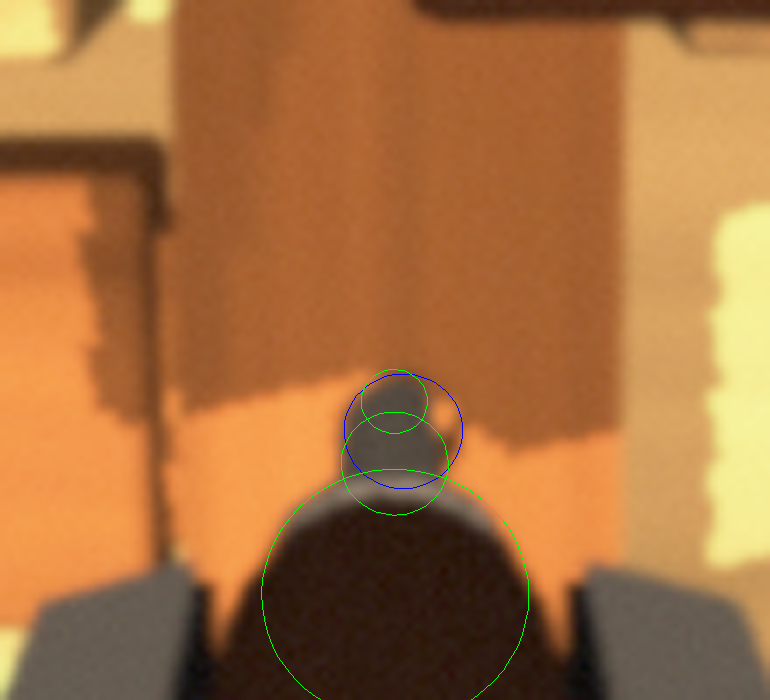

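Emit:
servo_tool([
  [0, -0.0003, 0, 0, 0, 0, -1],
  [-0.0001, -0.0006, 0, 0, 0, 0, -1],
  [-0.0002, -0.0009, 0, 0, 0, 0, -1],
  [-0.0002, -0.0012, 0, 0, 0, 0, -1],
  [-0.0002, -0.0012, 0, 0, 0, 0, -1],
  [-0.0002, -0.0012, 0, 0, 0, 0, -1],
  [-0.0002, -0.0012, 0, 0, 0, 0, -1],
  [-0.0002, -0.0012, 0, 0, 0, 0, -1],
])

```text
time_s: 14.67
ee_pos: [0.5668, -0.0112, 0.154]
eef_rot: [3.141, 0.001, 2.936]
force: [1.5, 3.3, -0.5]
grip_width: 0.0251
```

Emit:
servo_tool([
  [0, 0, -0.0005, 0, 0, 0, -1],
  [0, 0, -0.001, 0, 0, 0, -1],
  [0, 0, -0.0015, 0, 0, 0, -1],
  [0, 0, -0.002, 0, 0, 0, -1],
  [0, 0, -0.0025, 0, 0, 0, -1],
  [0, 0, -0.003, 0, 0, 0, -1],
  [0, 0, -0.003, 0, 0, 0, -1],
  [0, 0, -0.003, 0, 0, 0, -1],
])

```text
time_s: 15.33
ee_pos: [0.5669, -0.0112, 0.1512]
eef_rot: [3.141, 0.002, 2.936]
force: [1.3, 3.3, 2.7]
grip_width: 0.0252
```

Emit:
servo_tool([
  [0, 0, -0.0004, 0, 0, 0, -1],
  [0, 0, -0.0008, 0, 0, 0, -1],
  [0, 0, -0.0012, 0, 0, 0, -1],
  [0, 0, -0.0016, 0, 0, 0, -1],
  [0, 0, -0.0016, 0, 0, 0, -1],
  [0, 0, -0.0016, 0, 0, 0, -1],
  [0, 0, -0.0016, 0, 0, 0, -1],
  [0, 0, -0.0016, 0, 0, 0, -1],
])

```text
time_s: 16.0
ee_pos: [0.5669, -0.0111, 0.1496]
eef_rot: [3.141, 0.002, 2.936]
force: [1.6, 4.9, 3.1]
grip_width: 0.0254
```

Emit:
servo_tool([
  [0, 0.0001, -0.0006, 0, 0, 0, -1],
  [0, 0.0001, -0.0012, 0, 0, 0, -1],
  [0, 0.0002, -0.0018, 0, 0, 0, -1],
  [0, 0.0002, -0.0024, 0, 0, 0, -1],
  [0, 0.0003, -0.003, 0, 0, 0, -1],
  [0, 0.0003, -0.0035, 0, 0, 0, -1],
  [0, 0.0003, -0.0035, 0, 0, 0, -1],
  [0, 0.0003, -0.0035, 0, 0, 0, -1],
])

```text
time_s: 16.67
ee_pos: [0.5669, -0.0108, 0.1459]
eef_rot: [3.141, 0.002, 2.936]
force: [1.7, 3.9, 3.3]
grip_width: 0.0255
```

Emit:
servo_tool([
  [0, 0.0001, -0.0007, 0, 0, 0, -1],
  [0, 0.0001, -0.0014, 0, 0, 0, -1],
  [0, 0.0002, -0.0021, 0, 0, 0, -1],
  [0, 0.0002, -0.0028, 0, 0, 0, -1],
  [0, 0.0003, -0.0035, 0, 0, 0, -1],
  [0, 0.0003, -0.0042, 0, 0, 0, -1],
  [0, 0.0003, -0.0045, 0, 0, 0, -1],
  [0, 0.0003, -0.0045, 0, 0, 0, -1],
])

```text
time_s: 17.33
ee_pos: [0.5669, -0.0105, 0.1414]
eef_rot: [3.141, 0.002, 2.936]
force: [1.6, 3.5, 3.6]
grip_width: 0.0251
```

Emit:
servo_tool([
  [0, 0.0001, -0.0008, 0, 0, 0, -1],
  [0, 0.0001, -0.0016, 0, 0, 0, -1],
  [0.0001, 0.0002, -0.0024, 0, 0, 0, -1],
  [0.0001, 0.0002, -0.0032, 0, 0, 0, -1],
  [0.0001, 0.0003, -0.004, 0, 0, 0, -1],
  [0.0001, 0.0003, -0.0048, 0, 0, 0, -1],
  [0.0001, 0.0003, -0.0056, 0, 0, 0, -1],
  [0.0001, 0.0003, -0.006, 0, 0, 0, -1],
])

```text
time_s: 18.0
ee_pos: [0.567, -0.0103, 0.1352]
eef_rot: [3.141, 0.002, 2.936]
force: [2.0, 1.8, 5.5]
grip_width: 0.0254
```

Emit:
servo_tool([
  [0, 0.0001, -0.0009, 0, 0, 0, -1],
  [0, 0.0001, -0.0018, 0, 0, 0, -1],
  [0, 0.0001, -0.0027, 0, 0, 0, -1],
  [0, 0.0001, -0.0036, 0, 0, 0, -1],
  [0, 0.0001, -0.0045, 0, 0, 0, -1],
  [0, 0.0001, -0.0054, 0, 0, 0, -1],
  [0, 0.0001, -0.0063, 0, 0, 0, -1],
  [0, 0.0001, -0.007, 0, 0, 0, -1],
])

```text
time_s: 18.67
ee_pos: [0.567, -0.0102, 0.1281]
eef_rot: [3.141, 0.002, 2.936]
force: [0.6, 2.6, 5.3]
grip_width: 0.0252
```

```bash
python3 v.py wrist9 .5691 -.0089
```

```text
[ 0.567  -0.0102  0.1281] [3.1411 0.0016 2.9359] [0.597  2.5693 5.256 ] 18.6667
tip [ 0.5693 -0.0098  0.0402] 0.0003389408128983501 -0.000898781735985637
```

View pics/wrist9.png

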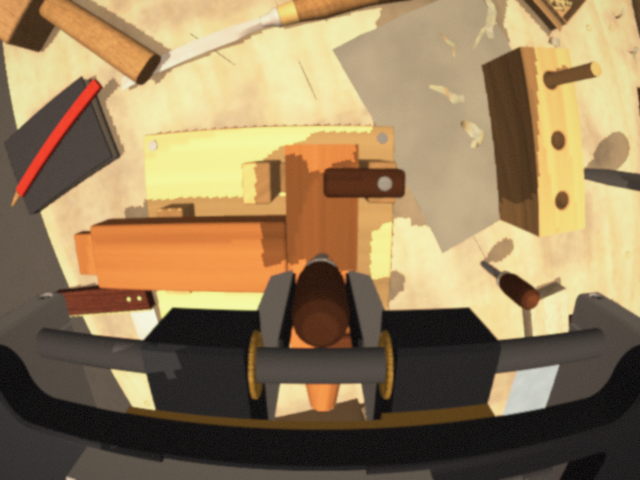

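Emit:
servo_tool([
  [0, 0, -0.0013, 0, 0, 0, -1],
  [0, 0, -0.0026, 0, 0, 0, -1],
  [0, 0, -0.0039, 0, 0, 0, -1],
  [0, 0, -0.0052, 0, 0, 0, -1],
  [0, 0, -0.0065, 0, 0, 0, -1],
  [0, 0, -0.0078, 0, 0, 0, -1],
  [0, 0, -0.009, 0, 0, 0, -1],
  [0, 0, -0.01, 0, 0, 0, -1],
])

```text
time_s: 19.38
ee_pos: [0.5671, -0.0102, 0.1181]
eef_rot: [3.141, 0.002, 2.936]
force: [1.5, 1.3, 5.6]
grip_width: 0.0253
```

Emit:
servo_tool([
  [0, 0.0001, -0.0013, 0, 0, 0, -1],
  [0, 0.0001, -0.0026, 0, 0, 0, -1],
  [0, 0.0001, -0.0039, 0, 0, 0, -1],
  [0, 0.0001, -0.0052, 0, 0, 0, -1],
  [0, 0.0001, -0.0065, 0, 0, 0, -1],
  [0, 0.0001, -0.0078, 0, 0, 0, -1],
  [0, 0.0001, -0.009, 0, 0, 0, -1],
  [0, 0.0001, -0.01, 0, 0, 0, -1],
])

```text
time_s: 20.05
ee_pos: [0.5671, -0.0102, 0.108]
eef_rot: [3.141, 0.002, 2.936]
force: [1.1, 0.7, 6.0]
grip_width: 0.0252
```

Emit:
servo_tool([
  [0, 0, -0.001, 0, 0, 0, -1],
  [0, 0, -0.002, 0, 0, 0, -1],
  [0, 0, -0.003, 0, 0, 0, -1],
  [0, 0, -0.0037, 0, 0, 0, -1],
  [0, 0, -0.0043, 0, 0, 0, -1],
  [0, 0, -0.0046, 0, 0, 0, -1],
  [0, 0, -0.0046, 0, 0, 0, -1],
  [0, 0, -0.0046, 0, 0, 0, -1],
])

```text
time_s: 20.72
ee_pos: [0.5672, -0.0102, 0.1043]
eef_rot: [3.141, 0.003, 2.936]
force: [-1.9, 1.8, 12.7]
grip_width: 0.0255
```

Emit:
servo_tool([
  [0, 0, -0.0005, 0, 0, 0, -1],
  [0, 0, -0.001, 0, 0, 0, -1],
  [0, 0, -0.001, 0, 0, 0, -1],
  [0, 0, -0.001, 0, 0, 0, -1],
  [0, 0, -0.001, 0, 0, 0, -1],
  [0, 0, -0.001, 0, 0, 0, -1],
  [0, 0, -0.001, 0, 0, 0, -1],
  [0, 0, -0.001, 0, 0, 0, -1],
])

```text
time_s: 21.38
ee_pos: [0.5673, -0.0102, 0.1043]
eef_rot: [3.141, 0.003, 2.936]
force: [-3.6, 2.2, 15.2]
grip_width: 0.0252
```

```bash
python3 - <<'E'
from h import *
s=cam('scene','scene1')
cv2.imwrite('pics/scene1c.png',cv2.resize(s['image'][190:310,250:410,::-1],None,fx=4.5,fy=4.5,interpolation=cv2.INTER_CUBIC))
E
python3 v.py wrist10 .5691 -.0089
```

```text
[ 0.5673 -0.0102  0.1042] [3.1412 0.003  2.9359] [-3.6323  1.7996 15.1191] 21.4333
tip [ 0.5697 -0.0099  0.0162] 0.0007551035529073407 -0.0008354075110928006
```

View pics/scene1c.png

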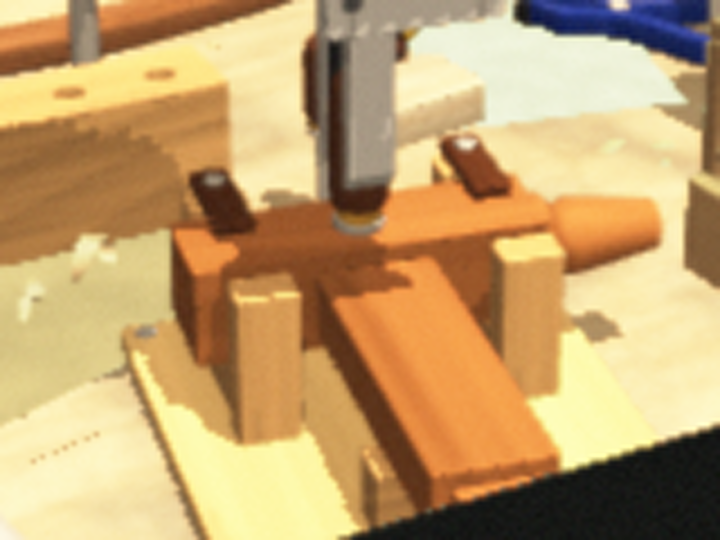

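View pics/wrist10c.png

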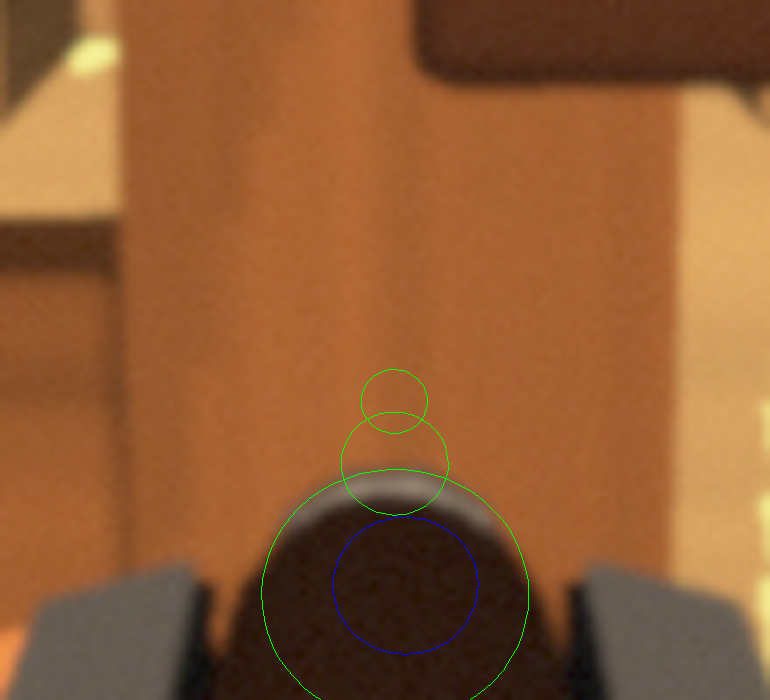

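Emit:
servo_tool([
  [0, 0, -0.0002, 0, 0, 0, -1],
  [0, 0, -0.0002, 0, 0, 0, -1],
  [0, 0, -0.0002, 0, 0, 0, -0.2],
  [0, 0, -0.0002, 0, 0, 0, -0.2],
  [0, 0, -0.0002, 0, 0, 0, -0.2],
  [0, 0, -0.0002, 0, 0, 0, -0.2],
  [0, 0, -0.0002, 0, 0, 0, -0.2],
  [0, 0, -0.0002, 0, 0, 0, -0.2],
])

```text
time_s: 22.15
ee_pos: [0.5672, -0.0103, 0.1038]
eef_rot: [3.141, 0.003, 2.936]
force: [-0.9, 0.3, -0.5]
grip_width: 0.0372
```

Released; now straight up and look.

Emit:
servo_tool([
  [0, 0, 0, 0, 0, 0, 0.1],
  [0, 0, 0, 0, 0, 0, 0.1],
  [0, 0, 0.01, 0, 0, 0, 0.1],
  [0, 0, 0.03, 0, 0, 0, 0.1],
  [0, 0, 0.06, 0, 0, 0, 0.1],
  [0, 0, 0.09, 0, 0, 0, 0.1],
  [0, 0, 0.12, 0, 0, 0, 0.1],
  [0, 0, 0.14, 0, 0, 0, 0.1],
])

```text
time_s: 22.82
ee_pos: [0.5675, -0.0103, 0.2478]
eef_rot: [3.141, 0.006, 2.936]
force: [-0.7, 0.2, -0.4]
grip_width: 0.0517
```

Emit:
servo_tool([
  [-0.01, 0, 0.01, 0, 0, 0, 0.1],
  [-0.03, 0, 0.01, 0, 0, 0, 0.1],
  [-0.05, 0, 0.01, 0, 0, 0, 0.1],
  [-0.07, 0, 0.01, 0, 0, 0, 0.1],
  [-0.08, 0, 0.01, 0, 0, 0, 0.1],
  [-0.08, 0, 0.01, 0, 0, 0, 0.1],
  [-0.08, 0, 0.01, 0, 0, 0, 0.1],
  [-0.08, 0, 0.01, 0, 0, 0, 0.1],
])

```text
time_s: 23.48
ee_pos: [0.4881, -0.0103, 0.2582]
eef_rot: [3.141, 0.007, 2.936]
force: [0.1, -0.3, -0.4]
grip_width: 0.0514
```

```bash
python3 - <<'E'
from h import *
s=cam('scene','scene2');t=cam('top','top2');w=cam('wrist','wrist11');print(w['obs']['time_s'],w['obs']['ee_pos'])
import pickle;pickle.dump(w,open('wrist11.pkl','wb'))
a=cv2.resize(s['image'][180:310,250:410,::-1],None,fx=4.5,fy=4.5,interpolation=cv2.INTER_CUBIC)
cv2.imwrite('pics/scene2c.png',a)
cv2.imwrite('pics/top2c.png',cv2.resize(t['image'][150:290,300:480,::-1],None,fx=4,fy=4,interpolation=cv2.INTER_CUBIC))
E
```

```text
23.5833 [ 0.48802175 -0.01028114  0.25779286]
```

View pics/scene2c.png

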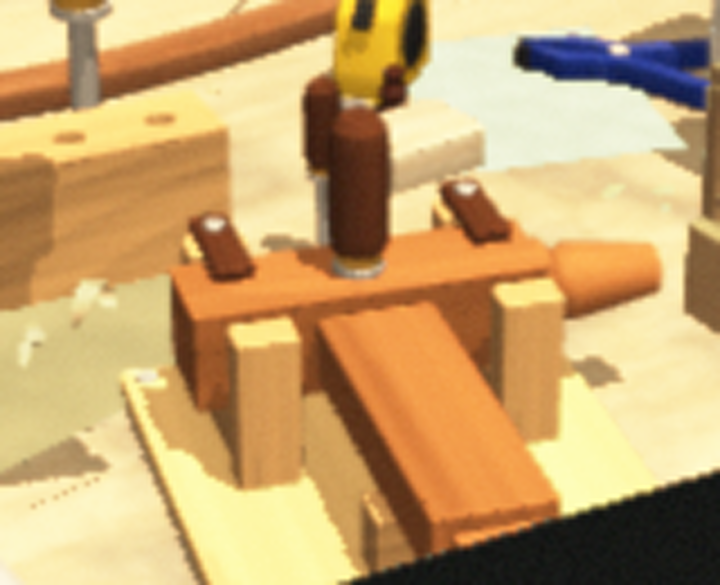

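View pics/top2c.png

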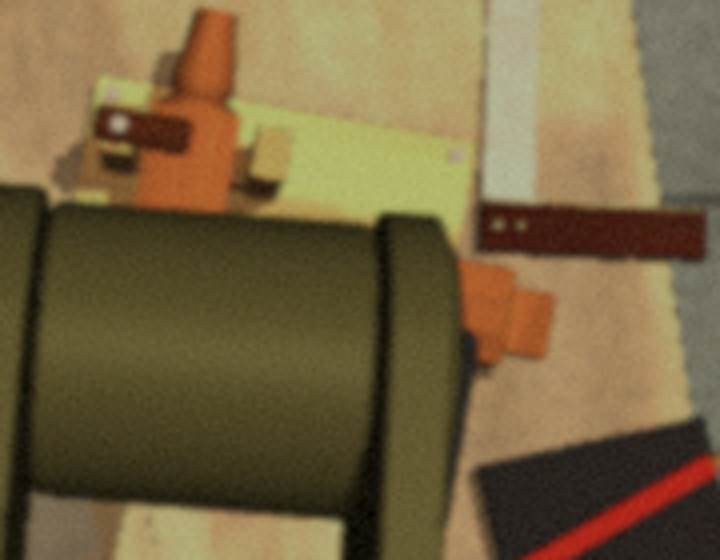

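View pics/wrist11.png

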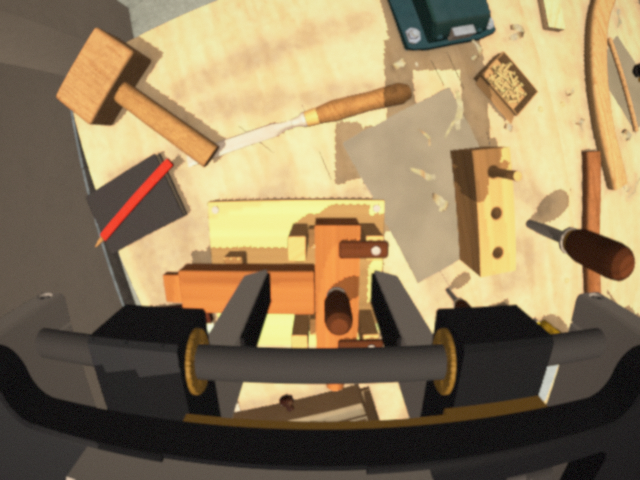

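```bash
python3 - <<'E'
from m import *
w=pickle.load(open('wrist11.pkl','rb'))
cv2.imwrite('pics/w11c.png',cv2.resize(w['image'][210:370,260:400,::-1],None,fx=5,fy=5,interpolation=cv2.INTER_CUBIC)[:,:])
t=cv2.imread('pics/top2.png')
import numpy as np
tt=dict(np.load) if 0 else None
P=[]
for v in range(280,335):
  for u in range(322,352):
    q=at_depth(w,u,v,0)
    if q is not None and q[2]>.085: P.append(q)
P=np.array(P);print(P[:,2].max());top=P[P[:,2]>P[:,2].max()-.006];print(top.mean(0))
E
```

```text
0.15071155613481052
[ 0.5675 -0.0102  0.1475]
```

View pics/w11c.png

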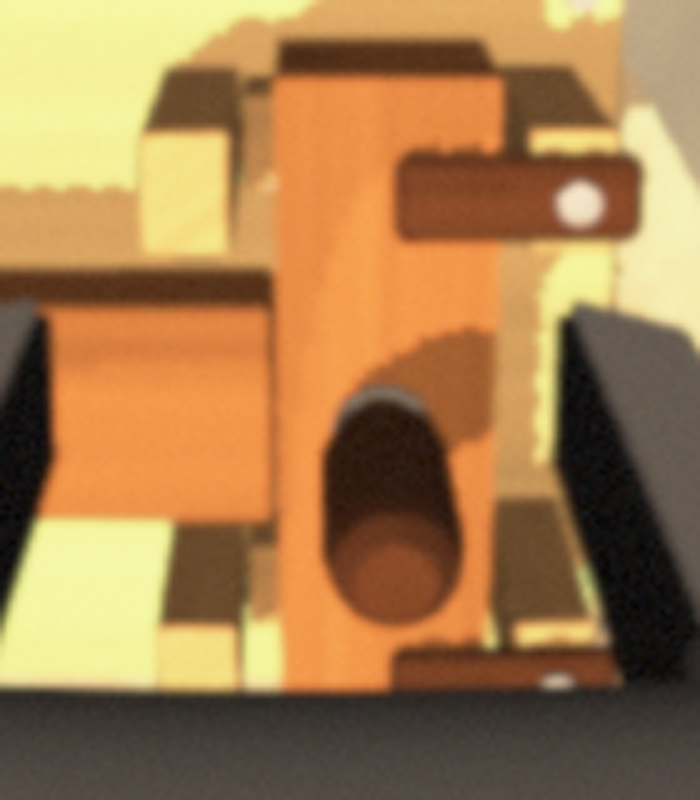

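```bash
python3 -c "
from station import hand_in, ctrl
print(ctrl.get_obs()['time_s']); print(hand_in())"
```

```text
23.6333
the job is handed in; nothing more can be done
None
```

The joint is assembled: the rail is home, the pin stands seated in the three holes, and I handed the job in at 23.6 s.

- **Rail:** I pushed it about 23 mm into the mortise with closed fingers. The force rose to about 10 N when it came up stiff, and then I backed off.
- **Pin:** I took the one in the tool block's end hole, not the larger or smaller look-alikes standing on the bench. I lined its tip up with the leg's hole in the wrist camera and felt for the rail-side wall of the upper hole. From there I worked it down with about 5–8 N. At the end I pressed to about 15 N, until it would go no further.

**Last checks, with the gripper open and clear:**
- The pin stands upright with its top at about 0.150 m, against 0.149 m expected for a seated collar.
- The scene and wrist pictures show the collar on the leg and the rail's shoulder closed against it. At most a few tenths of a millimetre of gap could be left, too little to see in these pictures.
- None of the other tools looks moved.

**One disagreement:** the wrist camera put the pin about 2 mm off the tool's centre line. I could not tell whether that was calibration or a real offset in the grip. The hole was measured in the same pictures, so it did not affect the fit.

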